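# Shut the damp boxes that hold pots

## Task

Put the fresh pots to bed for the night: push the lid fully shut on every damp box that has a pot (the bowl or the cup) in it, easing it down without slamming, and leave any box with no pot in it standing open so that its plaster can dry. A tool left in a box is not a pot; do not disturb the pots and tools in the boxes or whatever lies on the round plaster bat.

Things in the scene. Friction and masses are not known exactly. Their poses are not given: they have to be found in the camera images.
- damp_box_1: damp box: square white plastic tub, 180 x 180 mm outside, 115 mm high, walls 4 mm, standing firmly on the table (it does not move), with a slab of plaster as its bed (top 24 mm above the table). Origin: centre of its underside. Its +x axis points from the hinge side to the front side; the hinge axis runs along its y at x = -90 mm, z = 115 mm. The three boxes are alike
- box_1_bed (a point): centre of the top of the plaster bed in damp box 1, 24 mm above the table
- lid_1 (a joint): angle of the lid of damp box 1: 0 = shut on the rim, grows as it opens, 1.57 = upright; starts open at 1.15 to 1.45, leaning a little over the box. The hinge is stiff: the lid stays at any angle where it is left; 1 to 4 N at its front edge moves it
- lid_1_edge (a point): middle of the front (free) edge of lid 1, on its outer face, 186 mm from the hinge axis. The lid is a flat white panel 188 mm wide, 5 mm thick, with a tab 60 mm wide sticking out 18 mm beyond this edge; its outer face looks to the hinge side when open and is the top, 120 mm above the table, when shut
- damp_box_2: damp box: square white plastic tub, 180 x 180 mm outside, 115 mm high, walls 4 mm, standing firmly on the table (it does not move), with a slab of plaster as its bed (top 24 mm above the table). Origin: centre of its underside. Its +x axis points from the hinge side to the front side; the hinge axis runs along its y at x = -90 mm, z = 115 mm. The three boxes are alike
- box_2_bed (a point): centre of the top of the plaster bed in damp box 2, 24 mm above the table
- lid_2 (a joint): angle of the lid of damp box 2: 0 = shut on the rim, grows as it opens, 1.57 = upright; starts open at 1.15 to 1.45, leaning a little over the box. The hinge is stiff: the lid stays at any angle where it is left; 1 to 4 N at its front edge moves it
- lid_2_edge (a point): middle of the front (free) edge of lid 2, on its outer face, 186 mm from the hinge axis. The lid is a flat white panel 188 mm wide, 5 mm thick, with a tab 60 mm wide sticking out 18 mm beyond this edge; its outer face looks to the hinge side when open and is the top, 120 mm above the table, when shut
- damp_box_3: damp box: square white plastic tub, 180 x 180 mm outside, 115 mm high, walls 4 mm, standing firmly on the table (it does not move), with a slab of plaster as its bed (top 24 mm above the table). Origin: centre of its underside. Its +x axis points from the hinge side to the front side; the hinge axis runs along its y at x = -90 mm, z = 115 mm. The three boxes are alike
- box_3_bed (a point): centre of the top of the plaster bed in damp box 3, 24 mm above the table
- lid_3 (a joint): angle of the lid of damp box 3: 0 = shut on the rim, grows as it opens, 1.57 = upright; starts open at 1.15 to 1.45, leaning a little over the box. The hinge is stiff: the lid stays at any angle where it is left; 1 to 4 N at its front edge moves it
- lid_3_edge (a point): middle of the front (free) edge of lid 3, on its outer face, 186 mm from the hinge axis. The lid is a flat white panel 188 mm wide, 5 mm thick, with a tab 60 mm wide sticking out 18 mm beyond this edge; its outer face looks to the hinge side when open and is the top, 120 mm above the table, when shut
- bowl: a pot: round clay bowl, leather-hard, 110 mm across the rim, 50 mm high, about 0.28 kg; stands upright on the bed of one of the boxes or on the plaster bat. Origin: centre of its underside
- cup: a pot: round clay cup without a handle, leather-hard, 74 mm across, 72 mm high, about 0.25 kg; stands upright on the bed of one of the boxes or on the plaster bat. Origin: centre of its underside
- rib: a tool: flat wooden rib with round ends, 116 x 54 x 8 mm, lying on the bed of one of the boxes or on the plaster bat. Origin: centre of its underside
- loop_tool: a tool: trimming tool, wooden handle with a steel wire loop, 145 mm long, 36 mm wide, 12 mm high, lying on the bed of one of the boxes or on the plaster bat. Origin: about its middle, on its underside
- plaster_bat: round white plaster bat, 200 mm across, 24 mm thick, on the open table, fixed; one of the two pots or two tools lies on it. Origin: centre of its underside

How it is judged:
At the end, for the whole second after the job is handed in: each lid whose box has the bowl or the cup standing in it (pot within 70 mm of the middle of the bed, seen from above) is shut to within 0.05 rad (about 9 mm at its front edge); each lid of a box without a pot is still open by more than 0.8 rad (((horizontal distance between any of bowl, cup and box_1_bed below 0.07 m and value of joint lid_1 below 0.05 rad) or (not (horizontal distance between any of bowl, cup and box_1_bed below 0.07 m) and value of joint lid_1 above 0.8 rad)) and ((horizontal distance between any of bowl, cup and box_2_bed below 0.07 m and value of joint lid_2 below 0.05 rad) or (not (horizontal distance between any of bowl, cup and box_2_bed below 0.07 m) and value of joint lid_2 above 0.8 rad)) and ((horizontal distance between any of bowl, cup and box_3_bed below 0.07 m and value of joint lid_3 below 0.05 rad) or (not (horizontal distance between any of bowl, cup and box_3_bed below 0.07 m) and value of joint lid_3 above 0.8 rad))); the robot touches nothing.
It fails at once if a pot (bowl or cup) is shifted by more than 30 mm (distance of any of bowl, cup from where it was at the start of the episode above 0.03 m).
It fails at once if a tool in a box or on the bat (rib or trimming tool) is shifted by more than 40 mm (distance of any of rib, loop_tool from where it was at the start of the episode above 0.04 m).
It fails at once if a lid is slammed: it closes faster than 3 rad/s (its front edge at over 0.5 m/s) (velocity of joint any of lid_1, lid_2, lid_3 below -3 rad/s).
It also fails if it takes over 51 s, if anything falls off the work surface, if the arm or the gripper's body presses on something with over 40 N, if the wrist force passes 120 N, or if a joint passes its speed limit or range.

## Robot

A 6-joint arm with a two-finger parallel gripper is mounted at the origin on the work surface. World frame = base frame: x ahead of the robot, y to its left, z up, the work surface at z = 0. Lengths are in m, angles in rad, forces in N, time in s.
With the tool pointing down it reaches from about 0.425 to 0.95 m from the base axis. Payload 3.5 kg.
Tool frame: the origin (TCP) lies midway between the tips of the shut fingers; the grasp point (between the pads) lies 19 mm behind it (ctrl.pinch_z is the distance from the TCP to the grasp point, in m); z points along the fingers, y is the line along which they close (so a half turn about z gives the same grasp; the last joint's range is limited). The gripper opens to 85 mm and grips with 20 to 120 N. Pads are 22 mm wide; open, the fingers measure 114 mm over their backs; the gripper's body (76 mm by 85 mm) begins 54 mm behind the grasp point. The pads swing forward as they close: fully open they stand 13 mm farther back than shut.
Start: joints at [1.16, 0.286, 1.577, -0, 1.279, -0.15], TCP at [0.174, 0.652, 0.205] pointing down, gripper open.
Joint ranges: [-2.77, 2.77], [-0.9, 2.22], [0.21, 2.48], [-1.53, 4.67], [0.24, 2.81], [-2.84, 2.84]. Speed limits (rad/s): [2.79, 2.79, 3.14, 3.14, 3.14, 3.14].

## Interface

Orientations are given as a unit quaternion [x, y, z, w].
In Python, from plant import get_state, viewer, sign_off, ctrl gives the robot as it stands. The module is installed in compiled form; this text tells all that it offers.
- The arm moves only by the shell command python3 -m handwheel 'ROWS' [FORCE]. ROWS is JSON, a list that holds one entry, the list of rows, each a list of 5 numbers: the finger opening in m, from 0 to 0.0854, then the shift along the tool's x, y, z in m, then the turn about the tool's z in degrees. In form: [[[claw, x, y, z, spin], ...]]. A call has 1 to 12 rows; each row shifts and turns the commanded pose from where the row before left it, along the tool's axes as they then stand; what a row does not reach is not made up. A row lasts 1/12 s, in which the tool goes at most 41.7 mm and 7.16 degrees, less where a joint would pass 70% of its speed; a pose out of reach is approached as far as the arm can. A call is refused whole if a number of a shift passes 0.0417 or a number of a turn 7.16, either way. A call with a gripper value outside its range is refused whole. The fingers move at their own pace and stop on an object; FORCE is the grip in N (left out, the last holds). Time passes only in rows, so rows that do not move let the fingers close. It gives the time, the measured TCP pose, the force, the opening and the grip force at its end, in the units of the state.
- get_state(): the state, without advancing time (a new reading comes with each control period).
- viewer.read_camera(name): name is "side" or "top" or "wrist"; returns the picture (384x512x3 uint8, blue, green, red); there is no depth.
- viewer.camera_params(name): a dict with "fov_y" (degrees; the focal length in pixels is half the picture's height over the tangent of half this angle, whatever the lens; pixels are square), "cx", "cy" (the principal point, pixels), "xyz" and "attitude" of the camera in the world; the wrist camera has in their place "hand_eye" (4x4, takes a point from camera to tool coordinates, whose origin is the TCP and whose axes are the flange's). Camera axes: x right, y up, looking along -z (the intrinsics and any distortion apply to the point x, -y, -z); pixel columns grow to the right and rows downward; lengths in m; the calibration is good to about 2 mm. A picture is of the moment at which its call begins: read the wrist's pose just before it. camera_params takes no time and is no camera call.
- sign_off(): hands the job in; it is judged then, once.
Trained networks look in the newest picture that a camera, given by its name, has taken for a name from the list of things; names that differ only in an ending like _2 or _b are one class to them, and where a whole thing is asked for, a point or a joint stands for the part that bears it (a point fixed in the world has none). Each returns a list of dicts, best first, with "confidence" (0 to 1); they miss things now and then, are a little off and sometimes report something else, mostly with a low value. They report only what shows in the picture. A call takes as long as a camera call.
- viewer.look_for(camera, name): "extent" ([left, top, width, height] as shares, 0 to 1, of the picture: columns of its width, rows of its height, round what is visible of it).
- viewer.outline_of(camera, name): "mask" (384x512 bool, what is visible of it) and "extent" ([left, top, width, height] as shares, 0 to 1, of the picture: columns of its width, rows of its height, round what is visible of it).
- viewer.pinpoint(camera, name): "xy" ([column, row] as shares, 0 to 1, of the picture: columns of its width, rows of its height: a listed point, or the origin of a listed thing).
The state is a dict: "time": time; "qpos": joint angles; "dq": joint speeds; "joint_efforts": joint torques, N m; "eef_pos": TCP position; "tcp_rot": TCP orientation; "contact_force": force on the tool from outside, world axes, zero at the start; "wrist_torque": the same for the moment, N m; "opening": opening from 0.0 (shut) to 1.0 (fully open); "finger_force": force on a finger pad.
Only numpy, scipy, OpenCV 4.12 (cv2) and the standard library are available. Lean on these libraries where they do the work, as an engineer would, in place of code of your own. Each camera call takes 0.05 s, during which the arm holds its last target. There are 200 camera calls.

## Working session

There is one attempt and no reset: what is moved stays moved. The work goes in short steps, Python scripts to look and compute and a shell command to move; the robot and the scene stay as the last step left them, time stands still between calls to the robot, and variables do not carry over. Pictures are saved under pics/ and viewed, at most 10 in all, crops included, and the job is handed in when it is done.

```bash
mkdir -p pics; python3 - <<'E'
from plant import get_state, viewer
import cv2,numpy as np
ims=[viewer.read_camera(c) for c in("top","side")]
cv2.imwrite("pics/a.png",ims[0]);cv2.imwrite("pics/b.png",ims[1])
for c in("top","side"):
    print(c,viewer.camera_params(c))
    for n in("damp_box_1","lid_1","bowl","cup","rib","loop_tool","plaster_bat"):
        print(n,[(round(d["confidence"],2),np.round(np.array(d["extent"])*[512,384,512,384]).tolist()) for d in viewer.look_for(c,n)[:4]])
    for n in("box_1_bed","lid_1_edge","damp_box_1"):
        print(n,[(round(d["confidence"],2),np.round(np.array(d["xy"])*[512,384],1).tolist()) for d in viewer.pinpoint(c,n)[:4]])
s=get_state();print(s["time"],s["tcp_rot"],s["eef_pos"])
E
```

```text
top {'fov_y': 54.64637571807359, 'cx': 246.64172835600067, 'cy': 196.47006381403475, 'xyz': array([ 0.48939036, -0.00970387,  1.06198704]), 'attitude': array([ 0.04507878, -0.0284664 , -0.70215963,  0.71002072])}
damp_box_1 [(0.85, [61.0, 202.0, 117.0, 87.0]), (0.82, [323.0, 208.0, 121.0, 92.0]), (0.79, [196.0, 156.0, 88.0, 82.0])]
lid_1 [(0.95, [192.0, 216.0, 92.0, 19.0]), (0.84, [56.0, 246.0, 112.0, 40.0]), (0.76, [342.0, 266.0, 103.0, 32.0]), (0.37, [59.0, 201.0, 119.0, 87.0])]
bowl [(0.72, [113.0, 221.0, 41.0, 30.0]), (0.7, [350.0, 235.0, 28.0, 28.0])]
cup [(0.79, [350.0, 237.0, 28.0, 26.0])]
rib [(0.98, [227.0, 184.0, 37.0, 24.0])]
loop_tool [(0.49, [114.0, 219.0, 38.0, 32.0]), (0.34, [57.0, 244.0, 116.0, 47.0])]
plaster_bat [(0.76, [141.0, 106.0, 68.0, 68.0])]
box_1_bed [(0.89, [243.9, 200.6])]
lid_1_edge [(0.73, [141.2, 240.5]), (0.56, [234.4, 219.6])]
damp_box_1 [(0.86, [242.9, 199.3]), (0.72, [139.8, 243.8]), (0.56, [359.4, 251.8])]
side {'fov_y': 52.62562572488675, 'cx': 251.85582209519447, 'cy': 195.60514343019793, 'xyz': array([ 0.83490617, -0.57108036,  0.76011537]), 'attitude': array([0.36119471, 0.08734486, 0.20223057, 0.90609716])}
damp_box_1 [(0.96, [239.0, 41.0, 68.0, 121.0]), (0.91, [216.0, 93.0, 104.0, 167.0])]
lid_1 [(0.65, [213.0, 94.0, 52.0, 107.0]), (0.61, [234.0, 36.0, 36.0, 73.0]), (0.6, [64.0, 171.0, 58.0, 127.0])]
bowl [(0.73, [259.0, 111.0, 35.0, 20.0])]
cup [(0.63, [125.0, 265.0, 41.0, 48.0])]
rib [(0.95, [258.0, 196.0, 25.0, 24.0])]
loop_tool [(0.76, [348.0, 162.0, 31.0, 38.0]), (0.34, [238.0, 39.0, 31.0, 74.0])]
plaster_bat [(0.78, [323.0, 158.0, 80.0, 54.0]), (0.54, [240.0, 42.0, 67.0, 119.0])]
box_1_bed [(0.92, [268.7, 215.8])]
lid_1_edge [(0.92, [241.3, 112.2])]
damp_box_1 [(0.79, [152.3, 297.6]), (0.76, [269.8, 144.0]), (0.6, [271.6, 220.5]), (0.29, [270.3, 215.0])]
1.1 [ 1.30047993e-01  9.91507700e-01 -1.44089984e-05  5.61728724e-06] [0.17401012 0.65215478 0.20512946]
```

View pics/a.png

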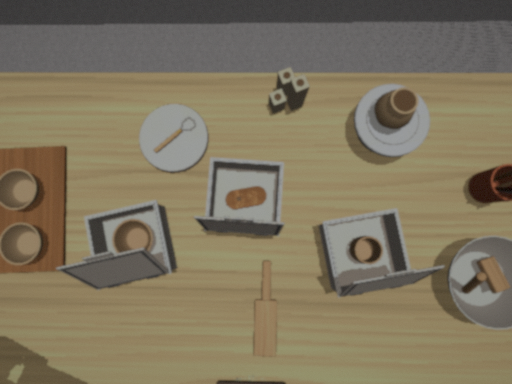

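View pics/b.png

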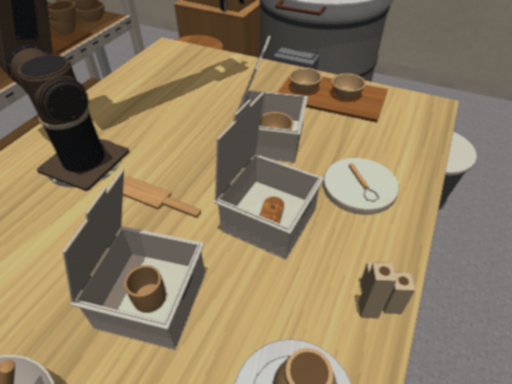

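The top view shows the bowl in the left box (133,238), the rib in the middle box (246,197) and the cup in the right box (366,249), with the loop tool on the bat. So I close the left and right lids. Next is an enlarged view to get the box corners.

```bash
python3 - <<'E'
import cv2,numpy as np
a=cv2.imread("pics/a.png")
f=lambda c,r:cv2.resize(a[r:r+110,c:c+130],None,fx=4.5,fy=4.5,interpolation=cv2.INTER_CUBIC)
cv2.imwrite("pics/c.png",np.clip(f(55,195)*1.2,0,255));cv2.imwrite("pics/d.png",np.clip(f(317,195)*1.2,0,255))
E
```

```text
[ WARN:0@0.022] global loadsave.cpp:1063 imwrite_ Unsupported depth image for selected encoder is fallbacked to CV_8U.
```

View pics/c.png

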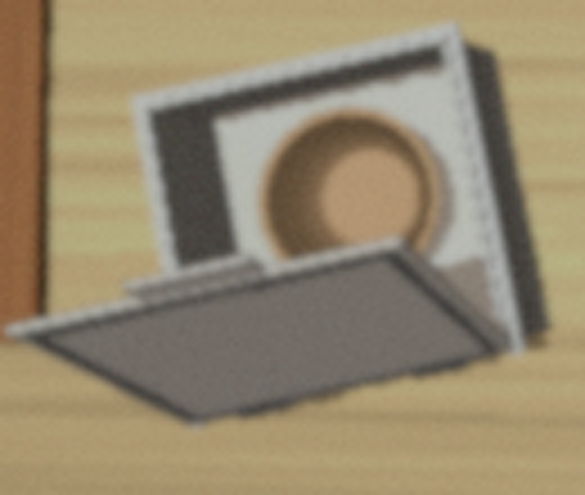

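View pics/d.png

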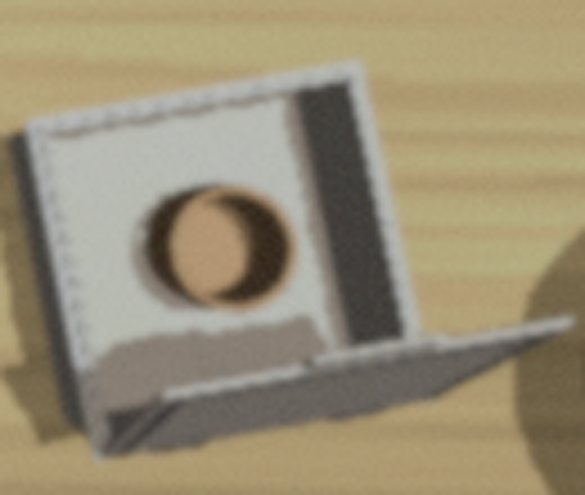

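```bash
cat > h.py <<'E'
from plant import viewer,get_state
import numpy as np
from scipy.spatial.transform import Rotation as R
from scipy.optimize import least_squares
p=viewer.camera_params("top");F=192/np.tan(np.radians(p["fov_y"]/2));M=R.from_quat(p["attitude"]).as_matrix();C=p["xyz"]
def proj(X):
    c=(np.asarray(X)-C)@M; return np.stack([p["cx"]+F*c[:,0]/-c[:,2],p["cy"]+F*c[:,1]/c[:,2]],1)
def model(v):  # x,y,yaw,lid angle
    x,y,t,q=v
    e=lambda r,yy:[-.09+r*np.cos(q)-.005*np.sin(q),yy,.115+r*np.sin(q)+.005*np.cos(q)]
    P=np.array([[.09,.09,.115],[.09,-.09,.115],[-.09,s*.09,.115] if 0 else [0,0,0],e(.186,.094),e(.186,-.094)])
    return P,t,np.array([x,y,0])
E
cat > fit.py <<'E'
from h import *
obs={"L":([(84.6,216.6),(156.8,200.6),(170.6,272.3),(56.1,268.3),(143.9,248.3)],-1),
"R":([(323.2,222.1),(397,208.8),(338.6,297.2),(353.2,283.9),(444.8,266.1)],1)}
for k,(o,s) in obs.items():
    def res(v):
        P,t,T=model(v);P[2]=[-.09,s*.09,.115]
        W=P@R.from_euler("z",t).as_matrix().T+T
        return (proj(W)-o).ravel()
    r=least_squares(res,[.4,.25 if k=="L" else -.25,0,1.3]);print(k,r.x.round(4),np.abs(r.fun).max().round(2))
    x,y,t,q=r.x;P,_,T=model(r.x)
    print("edge",(np.array(P[3:].mean(0))@R.from_euler("z",t).as_matrix().T+T).round(3))
s=get_state();print(R.from_quat(s["tcp_rot"]).as_matrix().round(3),s["qpos"].round(3) if hasattr(s["qpos"],"round") else s["qpos"])
E
python3 fit.py
```

```text
L [0.4641 0.3159 0.2311 1.1962] 2.13
edge [0.438 0.31  0.29 ]
R [ 0.4515 -0.2917  0.1979  1.2663] 2.49
edge [ 0.413 -0.299  0.294]
[[-0.966  0.258  0.   ]
 [ 0.258  0.966 -0.   ]
 [-0.    -0.    -1.   ]] [ 1.16   0.286  1.577 -0.     1.279 -0.15 ]
```

```bash
python3 -m handwheel '[[[0,0,0,-0.015,-7.1],[0,0,0,-0.015,-7.1],[0,0,0,-0.015,-7.1],[0,0,0,-0.015,-7.0]]]' 40; python3 -m handwheel '[[[0,-0.0115,-0.039,0,0],[0,-0.0115,-0.039,0,0],[0,-0.0115,-0.039,0,0],[0,-0.0115,-0.039,0,0],[0,-0.0115,-0.039,0,0],[0,-0.0115,-0.039,0,0],[0,-0.0115,-0.039,0,0],[0,-0.0115,-0.039,0,0],[0,-0.0115,-0.039,0,0],[0,-0.0115,-0.039,0,0],[0,0,0,0,0]]]'
```

```text
time: 1.43
eef_pos: [0.174, 0.6521, 0.2657]
tcp_rot: [-0.119, 0.993, -0.0, -0.0]
contact_force: [0.5, 0.6, 0.1]
opening: 0.454
finger_force: 0.0
time: 2.35
eef_pos: [0.3791, 0.2942, 0.2654]
tcp_rot: [-0.113, 0.994, -0.001, 0.001]
contact_force: [0.2, 1.5, -0.1]
opening: -0.002
finger_force: 0.0
```

```bash
python3 -m handwheel '[[[0,-0.0105,0,0.002,0],[0,-0.0105,0,0.002,0],[0,-0.0142,0,0.005,0],[0,-0.0142,0,0.005,0],[0,-0.0128,0,0.0077,0],[0,-0.0128,0,0.0077,0]]]'; python3 -m handwheel '[[[0,-0.0111,0,0.010,0],[0,-0.0111,0,0.010,0],[0,-0.0088,0,0.0121,0],[0,-0.0088,0,0.0121,0],[0,0,0,0,0]]]'; python3 - <<'E'
from plant import viewer
import cv2
cv2.imwrite("pics/e.png",viewer.read_camera("side"))
E
```

```text
time: 2.85
eef_pos: [0.4497, 0.3187, 0.2354]
tcp_rot: [-0.118, 0.993, 0.0, 0.0]
contact_force: [-0.9, -0.8, 0.7]
opening: 0.001
finger_force: 0.6
time: 3.27
eef_pos: [0.4873, 0.3271, 0.1879]
tcp_rot: [-0.117, 0.993, -0.001, -0.002]
contact_force: [-0.3, -1.1, 0.1]
opening: -0.0
finger_force: 0.0
```

View pics/e.png

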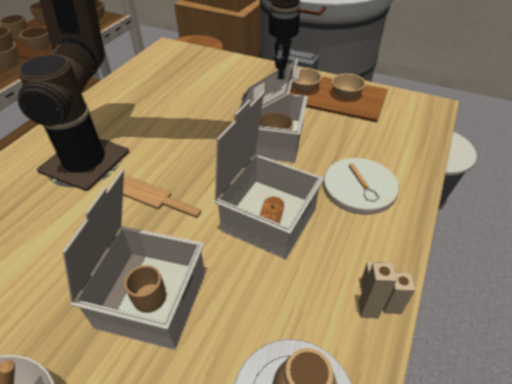

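The side view shows the far lid partly down, with the gripper (285,60) pushing on it and the bowl still in place. I continue down to the rim.

```bash
python3 -m handwheel '[[[0,-0.0063,0,0.0136,0],[0,-0.0063,0,0.0136,0],[0,-0.0035,0,0.0146,0],[0,-0.0035,0,0.0146,0],[0,-0.001,0,0.007,0],[0,0,0,0.004,0],[0,0,0,0,0]]]'; python3 -m handwheel '[[[0,0,0,0.002,0],[0,0,0,0.002,0],[0,0,0,0,0],[0,0,0,0,0]]]'
```

```text
time: 3.9
eef_pos: [0.5069, 0.3306, 0.1231]
tcp_rot: [-0.117, 0.993, -0.0, -0.001]
contact_force: [-1.0, -0.1, 0.1]
opening: 0.001
finger_force: 0.0
time: 4.23
eef_pos: [0.5078, 0.3306, 0.1206]
tcp_rot: [-0.116, 0.993, 0.0, 0.0]
contact_force: [0.3, -0.4, 0.2]
opening: -0.002
finger_force: 0.1
```

```bash
python3 -m handwheel '[[[0,0,0,0.002,0],[0,0,0,0.001,0],[0,0,0,0,0],[0,0,0,0,0]]]'; python3 -m handwheel '[[[0,0,0,0.001,0],[0,0,0,0.001,0],[0,0,0,0,0]]]'
```

```text
time: 4.57
eef_pos: [0.5077, 0.3305, 0.1171]
tcp_rot: [-0.116, 0.993, -0.0, -0.0]
contact_force: [-0.6, -0.6, -0.0]
opening: 0.002
finger_force: 0.2
time: 4.82
eef_pos: [0.5077, 0.3306, 0.1149]
tcp_rot: [-0.116, 0.993, -0.0, -0.0]
contact_force: [-0.7, -0.1, 0.7]
opening: -0.003
finger_force: 0.3
```

No contact even below the lid's shut height, so I look again.

```bash
python3 - <<'E'
from plant import viewer
import cv2,numpy as np
s=viewer.read_camera("side")[20:180,180:330]; t=viewer.read_camera("top")[170:310,40:190]
a=cv2.resize(s,(400,427),interpolation=cv2.INTER_CUBIC);b=cv2.resize(t,(400,427)[:1]+(427,),interpolation=cv2.INTER_CUBIC)
cv2.imwrite("pics/f.png",np.hstack([a,b]))
E
```

```text
(no output)
```

View pics/f.png

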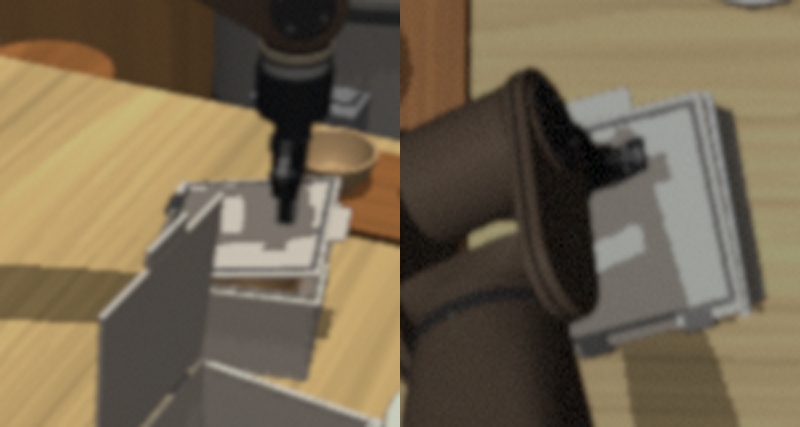

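The lid is nearly down, but a thin gap is still visible under its near side (side crop, about 270,285). I press further in small steps.

```bash
python3 -m handwheel '[[[0,0,0,0.002,0],[0,0,0,0.002,0],[0,0,0,0,0]]]'; python3 -m handwheel '[[[0,0,0,0.002,0],[0,0,0,0.002,0],[0,0,0,0,0]]]'
```

```text
time: 5.17
eef_pos: [0.5075, 0.3305, 0.1106]
tcp_rot: [-0.116, 0.993, -0.0, -0.0]
contact_force: [-0.1, 0.0, 1.1]
opening: 0.001
finger_force: 0.1
time: 5.42
eef_pos: [0.5075, 0.3305, 0.1066]
tcp_rot: [-0.116, 0.993, -0.0, -0.0]
contact_force: [1.5, -0.0, 0.2]
opening: -0.001
finger_force: 0.1
```

```bash
python3 - <<'E'
from h import *
import cv2
im={c:viewer.read_camera(c) for c in("side","wrist","top")}
def pr(c,X):
    p=viewer.camera_params(c);f=192/np.tan(np.radians(p["fov_y"]/2));q=(np.asarray(X)-p["xyz"])@R.from_quat(p["attitude"]).as_matrix()
    return p["cx"]+f*q[0]/-q[2],p["cy"]+f*q[1]/q[2]
e=get_state()["eef_pos"]
T=np.array([.4641,.3159,0]);Q=R.from_euler("z",.2311)
for c in("side","top"):
    u=lambda X:tuple(int(round(v)) for v in pr(c,X))
    print(c,pr(c,e))
    im[c][u(e)[1],u(e)[0]]=(0,0,255)
    for s in((.09,.09),(.09,-.09),(-.09,.09),(-.09,-.09)):
        for z,col in((.115,(255,0,0)),(0,(0,255,0))):
            w=u(T+Q.apply([*s,z])); im[c][w[1],w[0]]=col
z=lambda a,w,h:cv2.resize(a,(w,h),interpolation=cv2.INTER_NEAREST)
print(get_state()["contact_force"],get_state()["joint_efforts"])
cv2.imwrite("pics/g.png",np.hstack([z(im["side"][60:180,200:320],400,400),z(im["top"][190:310,60:180],400,400)]))
cv2.imwrite("pics/w.png",im["wrist"])
E
```

```text
side (np.float64(286.04003733125575), np.float64(112.78637575095009))
top (np.float64(123.52172882150695), np.float64(226.68219171480573))
[-0.74593452  0.43388141  0.08586136] [-1.03933207e-02 -3.59764409e+01 -2.67242056e+01 -4.11993024e-04
 -4.43487288e-04 -9.48377163e-06]
```

View pics/g.png

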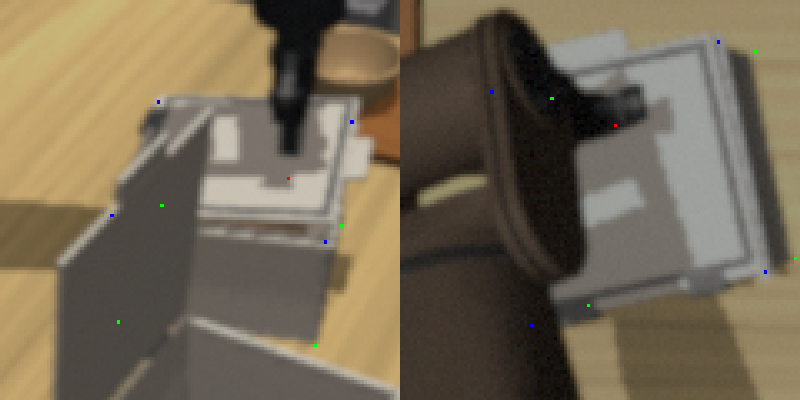

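```bash
python3 - <<'E'
from h import *
def ray(c,px):
    p=viewer.camera_params(c);f=192/np.tan(np.radians(p["fov_y"]/2))
    d=R.from_quat(p["attitude"]).apply([(px[0]-p["cx"])/f,-(px[1]-p["cy"])/f,-1]);return p["xyz"],d/np.linalg.norm(d)
a,d=ray("side",(287,106.2));b,e=ray("top",(132.6,220))
t,s=np.linalg.lstsq(np.stack([d,-e],1),b-a,rcond=None)[0]
print(a+t*d,b+s*e,get_state()["eef_pos"])
E
```

```text
[0.52336877 0.29105582 0.15721664] [0.5230543  0.29089714 0.15715222] [0.50742817 0.33047861 0.1067907 ]
```

View pics/w.png

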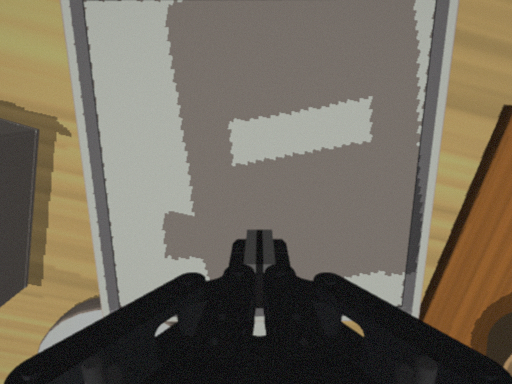

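The wrist view shows the tips centred on the lid (258,230), with the lid's side edges running from (65,0) to (107,300) and from (458,0) to (418,300). I fit the lid plane from these edges.

```bash
python3 - <<'E'
from h import *
import cv2
p=viewer.camera_params("wrist");print({k:(np.round(v,3).tolist()) for k,v in p.items()})
f=192/np.tan(np.radians(p["fov_y"]/2));H=np.array(p["hand_eye"]);s=get_state()
Rt=R.from_quat(s["tcp_rot"]).as_matrix();cp=Rt@H[:3,3]+s["eef_pos"];cR=Rt@H[:3,:3]
pr=lambda X:(lambda c:np.stack([p["cx"]+f*c[:,0]/-c[:,2],p["cy"]+f*c[:,1]/c[:,2]],1))((np.atleast_2d(X)-cp)@cR)
print("tcp px",pr(s["eef_pos"]),"cam",cp,"look",-cR[:,2])
obs=np.array([(65,0),(107,300),(458,0),(418,300)],float)
def res(v):
    dy,t,q=v;Q=R.from_euler("z",t);T=np.array([.4641,.3159,0])+Q.apply([0,dy,0]);o=[]
    for sy in(.094,-.094):
        L=pr([T+Q.apply([-.09+r*np.cos(q)-.005*np.sin(q),sy,.115+r*np.sin(q)+.005*np.cos(q)]) for r in(.03,.17)])
        d=(L[1]-L[0])/np.linalg.norm(L[1]-L[0])
        pts=obs[:2] if (L[:,0].mean()>256)==(obs[:2,0].mean()>256) else obs[2:]
        o+=[d[0]*(P-L[0])[1]-d[1]*(P-L[0])[0] for P in pts]
    return o
r=least_squares(res,[0,.23,.1]);print(r.x,r.fun)
E
```

```text
{'fov_y': 67.397, 'cx': 259.048, 'cy': 189.748, 'hand_eye': [[0.001, 0.955, 0.298, 0.076], [1.0, -0.001, -0.001, 0.0], [-0.001, 0.298, -0.955, -0.169], [0.0, 0.0, 0.0, 1.0]]}
tcp px [[258.27885427 224.51554646]] cam [0.43339332 0.31318347 0.27625563] look [ 0.28870142  0.0696748  -0.95488058]
[0.00623002 0.23978002 0.05391259] [ 3.7823624  -0.44074678 -3.74792261  0.39790692]
```

```bash
python3 - <<'E'
from h import *
p=viewer.camera_params("side");f=192/np.tan(np.radians(p["fov_y"]/2));m=R.from_quat(p["attitude"]).as_matrix()
pr=lambda X:(lambda c:np.stack([p["cx"]+f*c[:,0]/-c[:,2],p["cy"]+f*c[:,1]/c[:,2]],1))((np.atleast_2d(X)-p["xyz"])@m)
T=np.array([.4641,.3159,0]);Q=R.from_euler("z",.2311)
for q in(0,.05,.1,.15,.2,.3,.4):
    P=[-.09+.186*np.cos(q)-.005*np.sin(q),.115+.186*np.sin(q)+.005*np.cos(q)]
    print(q,pr([T+Q.apply([P[0],y,P[1]]) for y in(-.094,.094)]).round(1).tolist())
print("obs right front (300.5,123.9) left front (307,89.7); rim",pr(T+Q.apply([.09,-.09,.115])))
E
python3 - <<'E'
from plant import viewer
import numpy as np
for c in("side","top"):
  viewer.read_camera(c)
  for n in("lid_1_edge",):
    print(c,[(round(d["confidence"],2),(np.array(d["xy"])*[512,384]).round(1).tolist()) for d in viewer.pinpoint(c,n)])
E
```

```text
0 [[299.3, 131.4], [307.3, 94.2]]
0.05 [[299.4, 128.5], [307.4, 91.4]]
0.1 [[299.3, 125.7], [307.4, 88.7]]
0.15 [[299.0, 122.7], [307.2, 85.9]]
0.2 [[298.6, 119.8], [306.9, 83.0]]
0.3 [[297.2, 113.9], [305.7, 77.4]]
0.4 [[295.0, 107.9], [303.9, 71.7]]
obs right front (300.5,123.9) left front (307,89.7); rim [[297.1447372 131.7037805]]
side [(0.94, [243.0, 111.0]), (0.57, [268.4, 216.0]), (0.37, [360.4, 181.9])]
top [(0.92, [240.4, 217.8])]
```

The side view puts the lid at about 0.1 rad and still following the fingers. I keep easing down and watch the force.

```bash
python3 -m handwheel '[[[0,0,0,0.003,0],[0,0,0,0.003,0],[0,0,0,0.002,0],[0,0,0,0,0]]]';python3 -m handwheel '[[[0,0,0,0.003,0],[0,0,0,0.002,0],[0,0,0,0,0]]]'; python3 - <<'E'
from plant import viewer,get_state
import cv2
cv2.imwrite("pics/h.png",cv2.resize(viewer.read_camera("side")[60:180,200:320],(600,600),interpolation=cv2.INTER_NEAREST))
E
```

```text
time: 6.1
eef_pos: [0.5075, 0.3304, 0.0985]
tcp_rot: [-0.116, 0.993, -0.0, -0.0]
contact_force: [-0.4, 0.2, -0.2]
opening: -0.001
finger_force: 0.0
time: 6.35
eef_pos: [0.5077, 0.3306, 0.094]
tcp_rot: [-0.116, 0.993, -0.0, -0.0]
contact_force: [-0.2, -0.1, 0.0]
opening: -0.001
finger_force: 0.0
```

View pics/h.png

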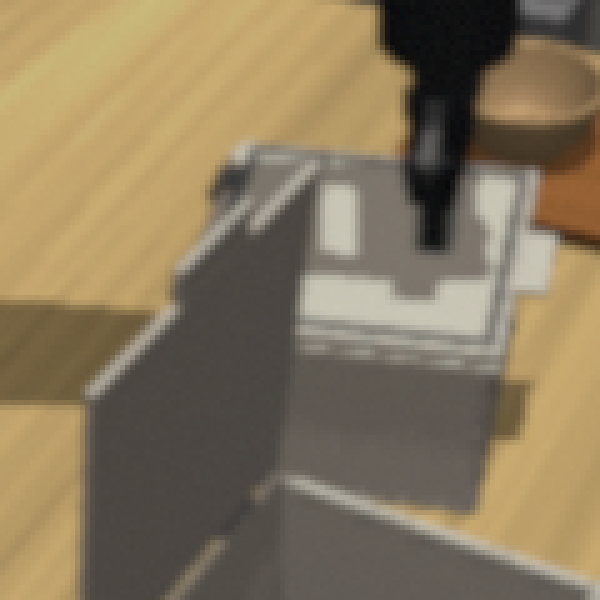

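The gap has nearly closed, so the lid is following the fingers and the true tip sits about 25 mm above the reported TCP. I continue until force shows.

```bash
python3 -m handwheel '[[[0,0,0,0.002,0],[0,0,0,0.002,0],[0,0,0,0,0]]]';python3 -m handwheel '[[[0,0,0,0.002,0],[0,0,0,0.001,0],[0,0,0,0,0]]]'
```

```text
time: 6.65
eef_pos: [0.5076, 0.3306, 0.0936]
tcp_rot: [-0.117, 0.993, -0.0, -0.001]
contact_force: [-7.6, -3.8, 15.3]
opening: -0.003
finger_force: 7.6
time: 6.9
eef_pos: [0.5077, 0.3306, 0.0935]
tcp_rot: [-0.117, 0.993, -0.001, -0.001]
contact_force: [-11.6, -6.0, 25.4]
opening: -0.001
finger_force: 12.8
```

Firm contact at z = 0.0936, so the left lid is shut. I lift well clear and cross to the right box.

```bash
python3 -m handwheel '[[[0,0,0,-0.01,0],[0,0,0,-0.035,0],[0,0,0,-0.04,0],[0,0,0,-0.04,0],[0,0,0,-0.04,0],[0,0,0,-0.04,0],[0,0,0,-0.04,0],[0,0,0,0,0]]]'; python3 -m handwheel '[[[0,0.008,-0.039,0,0],[0,0.008,-0.039,0,0],[0,0.008,-0.039,0,0],[0,0.008,-0.039,0,0],[0,0.008,-0.039,0,0],[0,0.008,-0.039,0,0],[0,0.008,-0.039,0,0],[0,0.008,-0.039,0,0],[0,0,0,0,0]]]'
```

```text
time: 7.57
eef_pos: [0.5107, 0.3319, 0.3435]
tcp_rot: [-0.116, 0.993, 0.003, 0.008]
contact_force: [0.2, 0.6, 1.8]
opening: -0.002
finger_force: 0.0
time: 8.32
eef_pos: [0.5175, 0.0063, 0.3313]
tcp_rot: [-0.113, 0.994, -0.001, -0.001]
contact_force: [0.0, 0.4, -0.0]
opening: -0.005
finger_force: 0.0
```

```bash
python3 -m handwheel '[[[0,0.013,-0.0387,0,0],[0,0.013,-0.0387,0,0],[0,0.013,-0.0387,0,0],[0,0.013,-0.0387,0,0],[0,0.013,-0.0387,0,0],[0,0.013,-0.0387,0,0],[0,0.013,-0.0387,0,0],[0,0.033,0,0,0],[0,0.033,0,0,0],[0,0.033,0,0,0],[0,0.033,0,0,0],[0,0,0,0,0]]]'; python3 -m handwheel '[[[0,0,0,0.03,0],[0,0,0,0.03,0],[0,0,0,0.035,0],[0,0,0,0,0]]]'
```

```text
time: 9.32
eef_pos: [0.3597, -0.3036, 0.3316]
tcp_rot: [-0.114, 0.993, -0.0, -0.001]
contact_force: [0.1, -0.5, -0.2]
opening: 0.002
finger_force: 0.0
time: 9.65
eef_pos: [0.3607, -0.2987, 0.2288]
tcp_rot: [-0.116, 0.993, 0.006, -0.004]
contact_force: [-0.3, 0.1, -0.9]
opening: -0.003
finger_force: 0.0
```

```bash
python3 -m handwheel '[[[0,-0.0125,0,0.001,0],[0,-0.0125,0,0.001,0],[0,-0.0142,0,0.004,0],[0,-0.0142,0,0.005,0],[0,-0.0128,0,0.0077,0],[0,-0.0128,0,0.0077,0]]]'; python3 -m handwheel '[[[0,-0.0111,0,0.010,0],[0,-0.0111,0,0.010,0],[0,-0.0088,0,0.0121,0],[0,-0.0088,0,0.0121,0],[0,0,0,0,0]]]';  python3 -m handwheel '[[[0,-0.0063,0,0.0136,0],[0,-0.0063,0,0.0136,0],[0,-0.0035,0,0.0146,0],[0,-0.0035,0,0.0136,0],[0,-0.001,0,0.005,0],[0,0,0,0.003,0],[0,0,0,0,0]]]'
```

```text
time: 10.15
eef_pos: [0.4435, -0.2856, 0.2143]
tcp_rot: [-0.117, 0.993, -0.003, 0.002]
contact_force: [-0.2, 0.0, -0.2]
opening: 0.001
finger_force: 0.6
time: 10.57
eef_pos: [0.4814, -0.2747, 0.1669]
tcp_rot: [-0.117, 0.993, -0.0, 0.001]
contact_force: [-0.8, 0.6, 0.8]
opening: 0.004
finger_force: 0.0
time: 11.15
eef_pos: [0.4987, -0.2705, 0.1027]
tcp_rot: [-0.116, 0.993, 0.0, -0.0]
contact_force: [-0.0, 0.2, -0.3]
opening: -0.0
finger_force: 0.0
```

```bash
python3 -m handwheel '[[[0,0,0,0.003,0],[0,0,0,0.003,0],[0,0,0,0.002,0],[0,0,0,0,0]]]'; python3 -m handwheel '[[[0,0,0,0.002,0],[0,0,0,0.002,0],[0,0,0,0.001,0],[0,0,0,0,0]]]'
```

```text
time: 11.48
eef_pos: [0.4987, -0.2708, 0.0951]
tcp_rot: [-0.116, 0.993, -0.0, 0.0]
contact_force: [-0.0, -0.5, -0.4]
opening: 0.001
finger_force: 0.0
time: 11.82
eef_pos: [0.4989, -0.271, 0.0936]
tcp_rot: [-0.117, 0.993, 0.0, -0.001]
contact_force: [-6.1, 4.0, 14.4]
opening: 0.005
finger_force: 7.4
```

Contact comes at the same height (0.0936). I press a little more, lift clear and check.

```bash
python3 -m handwheel '[[[0,0,0,0.003,0],[0,0,0,0,0],[0,0,0,-0.01,0],[0,0,0,-0.035,0],[0,0,0,-0.04,0],[0,0,0,-0.04,0],[0,0,0,-0.04,0],[0,0,0,-0.04,0],[0,0,0,-0.03,0],[0,0,0,0,0],[0,0,0,0,0]]]'; python3 - <<'E'
from plant import viewer
import cv2
cv2.imwrite("pics/i.png",cv2.resize(viewer.read_camera("side")[30:370,50:410],(790,600)))
E
```

```text
time: 12.73
eef_pos: [0.4995, -0.2713, 0.325]
tcp_rot: [-0.116, 0.993, -0.002, 0.002]
contact_force: [0.2, -0.2, -0.5]
opening: 0.003
finger_force: 0.0
```

View pics/i.png

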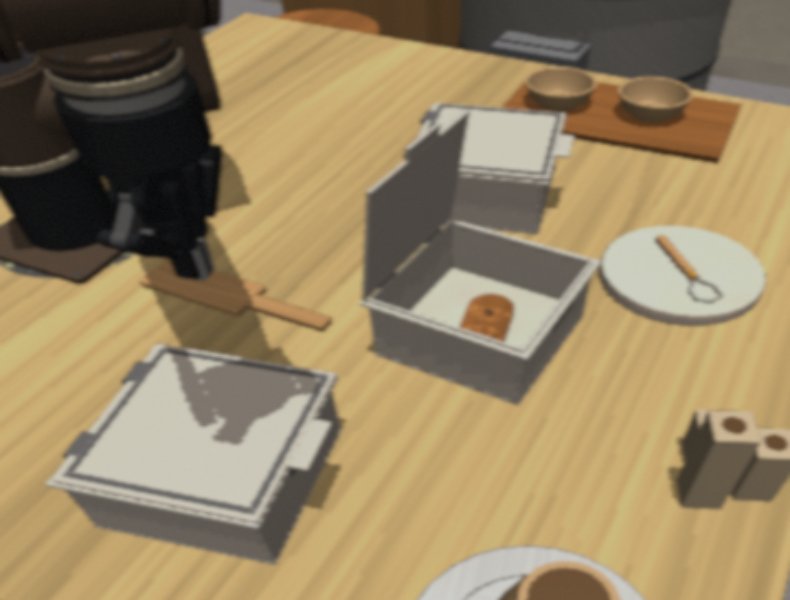

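Both pot boxes are shut (near lid around 200,430, far lid around 500,140). The middle box with the rib is still open, and the arm is clear.

```bash
python3 -c "
from plant import sign_off;print(sign_off())"
```

```text
the job is handed in; nothing more can be done
None
```

I eased the lids on the bowl's and cup's boxes fully down onto their rims, left the rib's box standing open, and handed the job in at about 13 s; sign-off gave no verdict.

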